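Find the binding pulley

TASK

Check the three guide pulleys: with the fingers, gently push each one round by its peg, at least a quarter turn and with no more than about 20 N, and feel how it drags. Only when all three have been turned, fetch the label roll and leave it lying flat in the middle of the rubber rest pad of the one pulley that binds, to mark it for repair. Leave the beaker, vial and tally counter where they stand.

Things in the scene. Friction and masses are not known exactly. Their poses are not given: they have to be found in the camera images.
- unit_1: the left (+y) pulley stand, bolted down: aluminium base plate 190 x 90 x 8 mm, origin under its centre, long axis along its own x. On the far half (own +x) stands a round bearing housing, 68 mm wide, with a grooved steel pulley, 80 mm in diameter, lying flat on it (vertical axle); pulley face 52 mm above the table. On the near half (own -x) lies a round black rubber rest pad, 72 mm in diameter. The three stands look the same.
- axle_1 (a point): centre of the left (+y) pulley's top face, on its vertical axle, 52 mm above the table; 50 mm along own +x from the stand's origin
- peg_1 (a point): middle of the upright steel finger peg on the left (+y) pulley: 12 mm in diameter, 28 mm high (its top is 80 mm above the table), 30 mm from the axle, this point 14 mm above the pulley's face. The face is otherwise flat but for a 2 mm high bolt head on the axle and a 3 mm high, 18 mm wide flange at the peg's foot
- pad_1 (a point): centre of the top of the left (+y) stand's rubber rest pad, 10 mm above the table, 50 mm along own -x from the stand's origin
- wheel_1 (a joint): angle of the left (+y) pulley (rad, counter-clockwise from above positive, turns endlessly); starts within 0.15 of 0, where the peg is toward the rest pad. Free-running it takes under 1 N at the peg; the one that binds takes about 8 N (6 to 9, more if pushed slantwise) all round, felt while it moves, fading when the push halts. Both stay where left. Which binds varies and cannot be seen
- unit_2: the middle pulley stand, bolted down: aluminium base plate 190 x 90 x 8 mm, origin under its centre, long axis along its own x. On the far half (own +x) stands a round bearing housing, 68 mm wide, with a grooved steel pulley, 80 mm in diameter, lying flat on it (vertical axle); pulley face 52 mm above the table. On the near half (own -x) lies a round black rubber rest pad, 72 mm in diameter. The three stands look the same.
- axle_2 (a point): centre of the middle pulley's top face, on its vertical axle, 52 mm above the table; 50 mm along own +x from the stand's origin
- peg_2 (a point): middle of the upright steel finger peg on the middle pulley: 12 mm in diameter, 28 mm high (its top is 80 mm above the table), 30 mm from the axle, this point 14 mm above the pulley's face. The face is otherwise flat but for a 2 mm high bolt head on the axle and a 3 mm high, 18 mm wide flange at the peg's foot
- pad_2 (a point): centre of the top of the middle stand's rubber rest pad, 10 mm above the table, 50 mm along own -x from the stand's origin
- wheel_2 (a joint): angle of the middle pulley (rad, counter-clockwise from above positive, turns endlessly); starts within 0.15 of 0, where the peg is toward the rest pad. Free-running it takes under 1 N at the peg; the one that binds takes about 8 N (6 to 9, more if pushed slantwise) all round, felt while it moves, fading when the push halts. Both stay where left. Which binds varies and cannot be seen
- unit_3: the right (-y) pulley stand, bolted down: aluminium base plate 190 x 90 x 8 mm, origin under its centre, long axis along its own x. On the far half (own +x) stands a round bearing housing, 68 mm wide, with a grooved steel pulley, 80 mm in diameter, lying flat on it (vertical axle); pulley face 52 mm above the table. On the near half (own -x) lies a round black rubber rest pad, 72 mm in diameter. The three stands look the same.
- axle_3 (a point): centre of the right (-y) pulley's top face, on its vertical axle, 52 mm above the table; 50 mm along own +x from the stand's origin
- peg_3 (a point): middle of the upright steel finger peg on the right (-y) pulley: 12 mm in diameter, 28 mm high (its top is 80 mm above the table), 30 mm from the axle, this point 14 mm above the pulley's face. The face is otherwise flat but for a 2 mm high bolt head on the axle and a 3 mm high, 18 mm wide flange at the peg's foot
- pad_3 (a point): centre of the top of the right (-y) stand's rubber rest pad, 10 mm above the table, 50 mm along own -x from the stand's origin
- wheel_3 (a joint): angle of the right (-y) pulley (rad, counter-clockwise from above positive, turns endlessly); starts within 0.15 of 0, where the peg is toward the rest pad. Free-running it takes under 1 N at the peg; the one that binds takes about 8 N (6 to 9, more if pushed slantwise) all round, felt while it moves, fading when the push halts. Both stay where left. Which binds varies and cannot be seen
- roll_center (a point): centre (13 mm above its underside) of the loose label roll: a short flat-lying cylinder, 58 mm in diameter, 26 mm high, about 40 g; it stands on the table to the left or right of the stands
- beaker: clear beaker, 74 x 70 x 87 mm, loose, stands on the table at the other side of the stands; origin under its centre; bystander
- vial_0: small capped glass vial, 23 x 23 x 60 mm, loose, stands beyond the stands; origin under its centre; bystander
- tally_counter: round hand tally counter, 67 x 52 x 29 mm, loose, lies beyond the stands; origin under its centre; bystander
There are look-alikes about, which are no part of the job. What is shaped like the part that bears roll_center but red is not meant.

How it is judged:
By the outcome, as a careful person would: the job done as asked, in the order asked, and still so for the second after the job is handed in, with the robot touching nothing.
It also fails if it takes over 72 s, if anything falls off the work surface, if the arm or the gripper's body presses on something with over 40 N, if the wrist force passes 120 N, or if a joint passes its speed limit or range.

ROBOT

A 6-joint arm with a two-finger parallel gripper is mounted at the origin on the work surface; the furniture and walls round the work are solid. World frame = base frame: x ahead of the robot, y to its left, z up, the work surface at z = 0. Lengths are in mm, angles in degrees, forces in N, time in s.
With the tool pointing down it reaches from about 325 to 775 mm from the base axis. Payload 5.5 kg.
Tool frame: the origin (TCP) lies between the finger pads; the fingertips stand 19 mm ahead of it and the grasp point (between the pads) is the TCP; z points along the fingers, y is the direction in which the jaws open and shut (so a half turn about z gives the same grasp; the last joint's range is limited). The gripper opens to 88 mm and grips with 3 to 60 N. Pads are 20 mm wide; open, the fingers measure 115 mm over their backs; the gripper's body (75 mm by 178 mm) begins 61 mm behind the grasp point.
Start: joints at [-66.503, 5.22, 70.514, -0, 104.267, -3.249], TCP at [270.021, -535.822, 241.631] pointing down, gripper open.
Joint ranges: [-164.24, 164.24], [-49.07, 125.15], [9.68, 141.18], [-86.29, 266.29], [3.28, 154.24], [-151.56, 151.56]. Speed limits (degrees/s): [147.25, 147.25, 172.46, 180, 180, 180].

INTERFACE

Orientations are given as [roll, pitch, yaw] about the fixed x, y, z axes, in that order (R = Rz(yaw) Ry(pitch) Rx(roll)).
In Python, from station import bot gives the robot as it stands. The module is installed in compiled form; this text tells all that it offers.
- The arm moves only by the tool jog_arm, never from a script. Its argument "deltas" is a list of rows, each a list of 7 numbers: the opening, from -1 (shut) to 1 (fully open), then the shift along the world's x, y, z in cm, then the turn, a rotation vector about the world's x, y, z in degrees. In form: [[fingers, tx, ty, tz, rx, ry, rz], ...]. A call has 1 to 10 rows; each row shifts and turns the commanded pose from where the row before left it; what a row does not reach is not made up. A row lasts 1/12 s, in which the tool goes at most 41.7 mm and 7.16 degrees, less where a joint would pass 70% of its speed; a pose out of reach is approached as far as the arm can. A call with a gripper value outside its range is refused whole. The fingers move at their own pace and stop on an object; "grip_force" is the grip in N (left out, the last holds). Time passes only in rows, so rows that do not move let the fingers close. It gives the time, the measured TCP pose, the force and the opening at its end, in the units of the state.
- bot.get_state(): the state, without advancing time (a new reading comes with each control period).
- bot.capture(name): name is "scene" or "top"; returns the picture (420x560x3 uint8, red, green, blue); there is no depth.
- bot.camera_model(name): a dict with "K" (3x3 intrinsics, pixels), "position" and "attitude" of the camera in the world. Camera axes: x right, y up, looking along -z (the intrinsics and any distortion apply to the point x, -y, -z); pixel columns grow to the right and rows downward; lengths in mm; the calibration is good to about 2 mm. A picture is of the moment at which its call begins. camera_model takes no time and is no camera call.
- bot.sign_off(): hands the job in, once; it reports no verdict.
Trained networks look in the newest picture that a camera, given by its name, has taken for a name from the list of things; names that differ only in an ending like _2 or _b are one class to them, and where a whole thing is asked for, a point or a joint stands for the part that bears it (a point fixed in the world has none). Each returns a list of dicts, best first, with "score" (0 to 1); they miss things now and then, are a little off and sometimes report something else, mostly with a low value. They report only what shows in the picture. A call takes as long as a camera call. They do not tell look-alikes from the thing itself.
- bot.outline_of(camera, thing): "mask" (420x560 bool, what is visible of it) and "bbox" ([left, top, width, height] in pixels, round what is visible of it).
The state is a dict: "time_s": time; "joints": joint angles; "qd": joint speeds; "tau": joint torques, N m; "eef_pos": TCP position; "ee_rot": TCP orientation; "wrist_force": force on the tool from outside, world axes, zero at the start; "wrist_torque": the same for the moment, N m; "opening": finger opening in mm.
Only numpy, scipy, OpenCV 4.12 (cv2) and the standard library are available. Lean on these libraries where they do the work, as an engineer would, in place of code of your own. Each camera call takes 0.05 s, during which the arm holds its last target.

## Working session

There is one attempt and no reset: what is moved stays moved. The work goes in short steps, Python scripts to look and compute and a tool call to move; the robot and the scene stay as the last step left them, time stands still between calls to the robot, and variables do not carry over. Pictures are saved under pics/ and viewed, and the job is handed in when it is done.

Besides the shell and the picture viewer there is one more tool, called after "Call:" in YAML: its name, and indented under it one key for each argument. jog_arm: Moves the arm, as the interface text tells. Its arguments: {"type":"object","properties":{"deltas":{"type":"array","items":{"type":"array","items":{"type":"number"}}},"grip_force":{"type":"number"}},"required":["deltas"]}

```bash
mkdir -p pics; cat > h.py <<'E'
import numpy as np, cv2
from station import bot
def snap(cam,name):
    im=bot.capture(cam); cv2.imwrite(f'pics/{name}.png',im[:,:,::-1]); return im
E
python3 - <<'E'
from h import *
for c in ("scene","top"):
    snap(c,c+"0"); print(c,bot.camera_model(c))
s=bot.get_state()
for k,v in s.items(): print(k,np.round(v,3))
E
```

```text
scene {'K': array([[427.52928734,   0.        , 281.92461495],
       [  0.        , 427.52928734, 209.51420383],
       [  0.        ,   0.        ,   1.        ]]), 'position': array([-128.2047251 ,  526.03923904,  792.64606435]), 'attitude': array([ 4.98563118e+01, -7.45382372e-02, -1.27874337e+02])}
top {'K': array([[379.73806628,   0.        , 276.5842305 ],
       [  0.        , 379.73806628, 213.66625574],
       [  0.        ,   0.        ,   1.        ]]), 'position': array([393.8235426 ,  19.46940435, 975.35256587]), 'attitude': array([  7.6966603 ,  -1.45435544, -89.53115034])}
time_s 0.1
joints [-6.65060e+01  5.25900e+00  7.05760e+01 -1.00000e-03  1.04269e+02
 -3.24700e+00]
qd [-0.044 -0.145 -0.094  0.077  0.004  0.062]
tau [ 2.0000e-03 -4.4786e+01 -4.0757e+01  7.0000e-02  2.8000e-02 -0.0000e+00]
eef_pos [ 269.891 -535.595  240.609]
ee_rot [-1.79897e+02 -5.00000e-03  2.67420e+01]
wrist_force [-0.526 -0.088  0.694]
wrist_torque [-0.03  -0.03  -0.035]
opening 87.904
```

View pics/scene0.png

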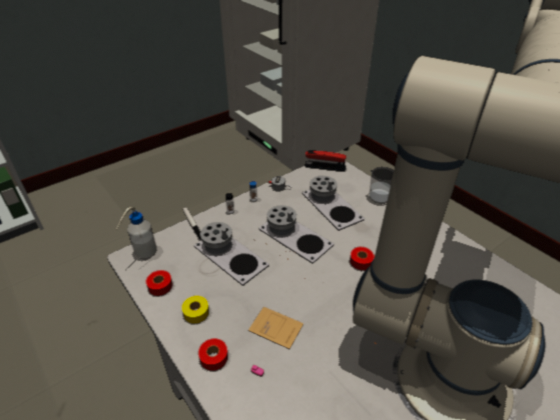

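View pics/top0.png

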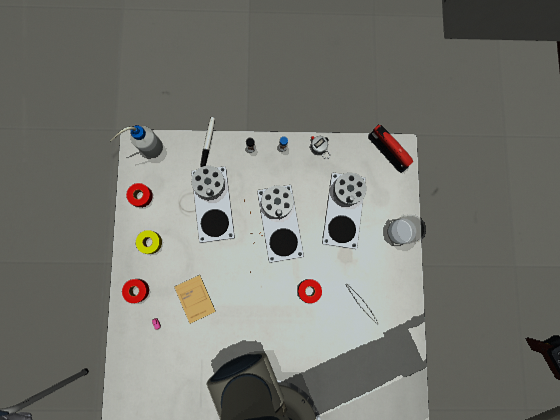

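Top view: the stands' pads are at about (215,223), (284,242) and (342,229), with the pulleys above them. The yellow roll is at (147,242), the beaker at (402,231), and the red look-alike rolls lie around.

```bash
cat >> h.py <<'E'
from scipy.spatial.transform import Rotation as R
def ray(cam,uv,z):
    m=bot.camera_model(cam); K=m['K']; 
    d=np.array([(uv[0]-K[0,2])/K[0,0],-(uv[1]-K[1,2])/K[1,1],-1.])
    A=R.from_euler('xyz',m['attitude'],degrees=True).as_matrix()
    d=A@d; p=m['position']; return p+d*(z-p[2])/d[2]
def proj(cam,P):
    m=bot.camera_model(cam); K=m['K']
    A=R.from_euler('xyz',m['attitude'],degrees=True).as_matrix()
    c=A.T@(np.array(P)-m['position']); 
    return np.array([K[0,2]+K[0,0]*c[0]/-c[2],K[1,2]+K[1,1]*(-c[1])/-c[2]])
E
python3 - <<'E'
from h import *
im=cv2.imread('pics/top0.png'); sc=cv2.imread('pics/scene0.png')
for cam in("top","scene"):
  bot.capture(cam)
  for t,z in(("unit_1",0),("pad_1",10),("wheel_1",40),("peg_1",66),("roll_center",13),("beaker",0),("vial_0",0),("tally_counter",0)):
    for o in bot.outline_of(cam,t):
        m=o['mask']; ys,xs=np.nonzero(m); c=(xs.mean(),ys.mean())
        print(cam,t,round(o['score'],2),o['bbox'],np.round(c,1),m.sum(),np.round(ray(cam,c,z)[:2],1))
g=cv2.resize(im[150:275,180:380],None,fx=4,fy=4,interpolation=cv2.INTER_CUBIC); cv2.imwrite('pics/topz.png',g)
g=cv2.resize(sc[160:300,180:380],None,fx=4,fy=4,interpolation=cv2.INTER_CUBIC); cv2.imwrite('pics/scz.png',g)
E
```

```text
top unit_1 0.97 [256.9, 183.3, 50.1, 76.2] [279.9 223. ] 2596 [501.6 -12.9]
top unit_1 0.89 [190.3, 163.5, 44.1, 79.5] [212.2 203.1] 2692 [551.5 162.9]
top unit_1 0.83 [323.9, 173.6, 39.8, 73.7] [343.8 209.5] 2545 [ 538.9 -179.4]
top pad_1 0.94 [321.4, 170.6, 44.1, 82.3] [343.9 209.5] 2605 [ 537.5 -177.6]
top pad_1 0.86 [256.5, 184.7, 49.1, 75.3] [280.  223.2] 2620 [500.1 -12.8]
top pad_1 0.65 [334.1, 175.2, 33.0, 27.3] [349.3 188.2] 816 [ 593.5 -192.6]
top pad_1 0.64 [193.0, 170.0, 41.0, 71.5] [212.2 203.5] 2532 [548.8 161.3]
top wheel_1 0.79 [192.2, 165.3, 31.8, 34.4] [208.3 181.7] 796 [599.1 168.3]
top wheel_1 0.79 [262.9, 184.8, 30.0, 30.9] [276.8 201.1] 841 [552.1  -3.6]
top wheel_1 0.68 [334.4, 174.0, 32.8, 31.8] [349.3 188.2] 831 [ 587.4 -186. ]
top peg_1 0.88 [191.4, 167.7, 32.7, 30.3] [207.8 181.7] 880 [593.5 165.5]
top peg_1 0.67 [335.5, 173.7, 28.1, 30.4] [349.3 188.1] 881 [ 582.4 -180.3]
top peg_1 0.62 [260.8, 187.8, 33.1, 29.6] [276.7 200.7] 819 [548.6  -2.7]
top roll_center 0.81 [138.3, 231.4, 21.1, 26.7] [148.1 241.4] 443 [450.  318.4]
top roll_center 0.74 [295.8, 276.
[... 1649 characters left out ...]
8, 31.6, 22.9] [281.1 217.3] 561 [528.1  17. ]
scene roll_center 0.97 [180.4, 293.2, 29.6, 30.3] [194.7 308.8] 651 [449.8 320.3]
scene roll_center 0.73 [350.4, 246.7, 25.9, 24.9] [360.6 258.2] 474 [332.  -81.6]
scene roll_center 0.69 [196.2, 336.2, 31.6, 38.7] [212.3 353.8] 804 [330.3 346.4]
scene roll_center 0.3 [309.4, 175.3, 30.2, 21.1] [322.5 185.9] 480 [ 613.2 -207.6]
scene beaker 0.63 [368.7, 163.3, 27.5, 38.2] [379.8 183.7] 706 [ 525.4 -367.7]
scene vial_0 0.64 [223.4, 193.5, 8.9, 20.2] [228.9 202.9] 161 [732.1  52.5]
scene tally_counter 0.44 [270.9, 175.0, 13.4, 14.4] [277.9 182.9] 188 [ 722.  -120.7]
scene tally_counter 0.26 [265.0, 208.1, 31.8, 24.3] [280.4 217.6] 651 [587.9 -26.9]
```

View pics/topz.png

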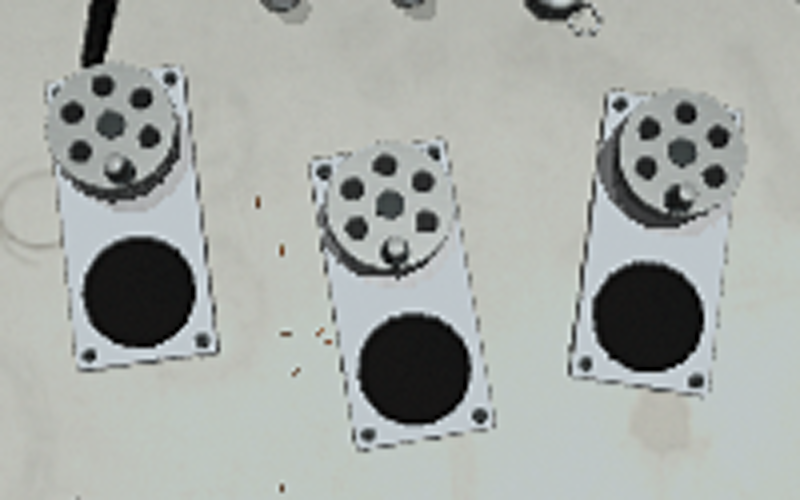

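View pics/scz.png

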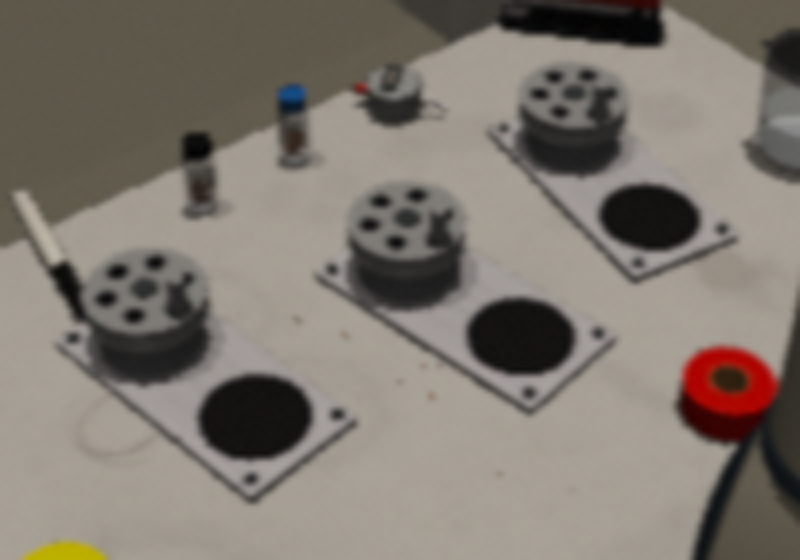

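The zooms show the three pegs on the near side of the pulleys and the black pads well separated. Now I'll work out accurate centres from both cameras.

```bash
python3 - <<'E'
from h import *
from scipy import ndimage as N
def blob(cam,guess,z,r=32):
    im=cv2.imread(f'pics/{cam}0.png'); g=im.max(2)
    l,n=N.label(g<75); u=proj(cam,guess); k=l[int(round(u[1])),int(round(u[0]))]
    ys,xs=np.nonzero(l==k); return len(xs),ray(cam,(xs.mean(),ys.mean()),z)[:2]
# bolts, pegs tops in topz, scz
tz=lambda p:(180+(p[0]+.5)/4-.5,150+(p[1]+.5)/4-.5); sz=lambda p:(180+(p[0]+.5)/4-.5,160+(p[1]+.5)/4-.5)
bt=[(111,125),(391,205),(683,152)]; bs=[(145,289),(408,217),(574,93)]
pt=[(119,161),(396,245),(685,190)]   # peg tops
ps=[(185,282),(440,217),(606,93)]
for i in range(3):
    ax=ray('top',tz(bt[i]),54)[:2]; ax2=ray('scene',sz(bs[i]),54)[:2]
    g=ray('top',tz([(139,292),(415,368),(648,316)][i]),10)
    p1=blob('top',g,10);p2=blob('scene',g,10)
    d=(ax+ax2)/2-(p1[1]+p2[1])/2
    print(i+1,'axle',ax.round(1),ax2.round(1),'pad',p1,p2,'dist',np.linalg.norm(d).round(1),'yaw',np.degrees(np.arctan2(d[1],d[0])).round(1))
    print('  pegtop',ray('top',tz(pt[i]),80)[:2].round(1),ray('scene',sz(ps[i]),80)[:2].round(1))
for cam in('top','scene'):
    im=cv2.imread(f'pics/{cam}0.png').astype(int); y=(im[:,:,1]>90)&(im[:,:,2]>110)&(im[:,:,0]<80)
    l,n=N.label(y)
    for k in range(1,n+1):
        ys,xs=np.nonzero(l==k)
        if len(xs)>100: print(cam,len(xs),xs.min(),xs.max(),ys.min(),ys.max(),ray(cam,((xs.min()+xs.max())/2,(ys.min()+ys.max())/2),13 if cam=='scene' else 18))
E
```

```text
1 axle [598.2 168.5] [595.6 173. ] pad (602, array([499.15033904, 154.49005811])) (461, array([497.74122513, 158.55647445])) dist 99.5 yaw 8.2
  pegtop [570.5 158.8] [560.5 162.8]
2 axle [550.3  -4.6] [548.9  -0.8] pad (601, array([451.97776156, -21.21913604])) (393, array([450.70305245, -16.55050946])) dist 99.6 yaw 9.4
  pegtop [521.8  -7.1] [512.5   1.6]
3 axle [ 586.  -185.8] [ 583.9 -180.1] pad (591, array([ 486.76883124, -170.97201758])) (311, array([ 485.57317551, -166.00999203])) dist 99.8 yaw -8.3
  pegtop [ 557.3 -180.8] [ 545.1 -172.9]
top 357 136 158 230 253 [449.51637026 319.4656654   18.        ]
scene 391 182 208 296 317 [454.95487003 316.57880886  13.        ]
scene 1105 250 301 308 348 [300.4130692  208.72020124  13.        ]
```

Call:
jog_arm:
  deltas:
    - [-1,1.45,1.95,0,0,0,-3.57]
    - [-1,1.45,1.95,0,0,0,-3.57]
    - [-1,1.45,1.95,0,0,0,-3.57]
    - [-1,1.45,1.95,0,0,0,-3.57]
    - [-1,1.45,1.95,0,0,0,-3.57]
    - [-1,1.45,1.95,0,0,0,-3.57]
    - [-1,1.45,1.95,0,0,0,-3.57]
    - [-1,1.45,1.95,0,0,0,-3.57]
    - [-1,1.45,1.95,0,0,0,-3.57]
    - [-1,1.45,1.95,0,0,0,-3.57]
  grip_force: 10

```text
time_s: 1.83
eef_pos: [415.6, -339.8, 241.8]
ee_rot: [180.0, -0.0, -9.1]
wrist_force: [1.0, 0.1, 0.3]
opening: 24.5
```

Call:
jog_arm:
  deltas:
    - [-1,1.45,1.95,-0.5,0,0,0]
    - [-1,1.45,1.95,-0.5,0,0,0]
    - [-1,1.45,1.95,-0.5,0,0,0]
    - [-1,1.45,1.95,-0.5,0,0,0]
    - [-1,1.45,1.95,-0.5,0,0,0]
    - [-1,1.45,1.95,-0.5,0,0,0]
    - [-1,1.45,1.95,-0.5,0,0,0]
    - [-1,1.45,1.95,-0.5,0,0,0]
    - [-1,1.45,1.95,-0.5,0,0,0]
    - [-1,1.45,1.95,-0.5,0,0,0]

```text
time_s: 2.67
eef_pos: [560.6, -144.7, 191.5]
ee_rot: [180.0, -0.0, -9.0]
wrist_force: [0.8, -0.4, 0.4]
opening: 0.6
```

Call:
jog_arm:
  deltas:
    - [-1,0,0,-1.5,0,0,0]
    - [-1,0,0,-1.5,0,0,0]
    - [-1,0,0,-1.5,0,0,0]
    - [-1,0,0,-1.5,0,0,0]
    - [-1,0,0,0,0,0,0]
    - [-1,0,0,0,0,0,0]

```text
time_s: 3.17
eef_pos: [559.5, -145.6, 130.9]
ee_rot: [-180.0, 0.1, -9.0]
wrist_force: [0.5, -0.8, 0.2]
opening: 0.3
```

```bash
python3 - <<'E'
from h import *
a=snap('top','t1');b=snap('scene','s1')
s=bot.get_state()
for k in('time_s','joints','eef_pos','ee_rot','wrist_force','opening'): print(k,np.round(s[k],2))
cv2.imwrite('pics/z1.png',np.hstack([cv2.resize(a[140:290,270:420,::-1],None,fx=2.6,fy=2.6),cv2.resize(b[110:260,260:410,::-1],None,fx=2.6,fy=2.6)]))
E
```

```text
time_s 3.27
joints [-17.97   2.25  84.61   0.    93.04  80.99]
eef_pos [ 560.44 -146.02  132.93]
ee_rot [ 1.7999e+02 -9.0000e-02 -8.9600e+00]
wrist_force [-0.18  0.01  0.21]
opening 0.26
```

View pics/z1.png

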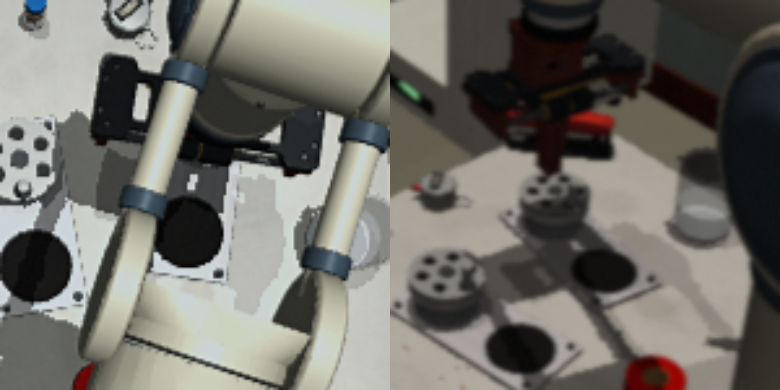

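```bash
python3 - <<'E'
from h import *
print(proj('scene',(560.4,-146,114)),proj('scene',(570,-146,114)),proj('scene',(560,-136,114)))
E
```

```text
[321.01476669 173.82433776] [318.67637836 172.21945426] [318.37067864 175.19908063]
```

Call:
jog_arm:
  deltas:
    - [-1,0,0,-1.5,0,0,0]
    - [-1,0,0,-1.5,0,0,0]
    - [-1,0,0,-1.5,0,0,0]
    - [-1,0,0,-0.9,0,0,0]
    - [-1,0,0,0,0,0,0]
    - [-1,0,0,0,0,0,0]

```text
time_s: 3.77
eef_pos: [560.2, -145.9, 78.3]
ee_rot: [180.0, -0.0, -9.0]
wrist_force: [0.5, 0.1, 0.4]
opening: 0.8
```

```bash
cat > arc.py <<'E'
import numpy as np,sys
def arc(ax,p,step,n):
    ax=np.array(ax);v=np.array(p)-ax;c=np.zeros(2);out=[];acc=np.zeros(2)
    for i in range(1,n+1):
        a=np.radians(step*i);t=np.array([[np.cos(a),-np.sin(a)],[np.sin(a),np.cos(a)]])@v-v
        d=np.round((t/10-acc),2);acc+=d;out.append([-1,float(d[0]),float(d[1]),0,0,0,step])
    for i in range(0,n,6): print(out[i:i+6])
ax=eval(sys.argv[1]);p=eval(sys.argv[2]);arc(ax,p,5,24)
E
python3 arc.py "(585,-183)" "(558.5,-157)"
```

```text
[[-1, -0.22, -0.24, 0, 0, 0, 5], [-1, -0.19, -0.26, 0, 0, 0, 5], [-1, -0.17, -0.27, 0, 0, 0, 5], [-1, -0.15, -0.29, 0, 0, 0, 5], [-1, -0.12, -0.3, 0, 0, 0, 5], [-1, -0.09, -0.31, 0, 0, 0, 5]]
[[-1, -0.07, -0.32, 0, 0, 0, 5], [-1, -0.04, -0.32, 0, 0, 0, 5], [-1, -0.01, -0.33, 0, 0, 0, 5], [-1, 0.01, -0.32, 0, 0, 0, 5], [-1, 0.05, -0.32, 0, 0, 0, 5], [-1, 0.07, -0.31, 0, 0, 0, 5]]
[[-1, 0.1, -0.31, 0, 0, 0, 5], [-1, 0.13, -0.3, 0, 0, 0, 5], [-1, 0.15, -0.29, 0, 0, 0, 5], [-1, 0.18, -0.27, 0, 0, 0, 5], [-1, 0.2, -0.25, 0, 0, 0, 5], [-1, 0.22, -0.24, 0, 0, 0, 5]]
[[-1, 0.24, -0.22, 0, 0, 0, 5], [-1, 0.26, -0.19, 0, 0, 0, 5], [-1, 0.27, -0.17, 0, 0, 0, 5], [-1, 0.29, -0.15, 0, 0, 0, 5], [-1, 0.3, -0.12, 0, 0, 0, 5], [-1, 0.31, -0.09, 0, 0, 0, 5]]
```

Call:
jog_arm:
  deltas:
    - [-1,-0.04,-0.27,0,0,0,0]
    - [-1,-0.04,-0.27,0,0,0,0]
    - [-1,-0.04,-0.27,0,0,0,0]
    - [-1,-0.04,-0.27,0,0,0,0]

```text
time_s: 4.1
eef_pos: [558.7, -157.1, 78.5]
ee_rot: [180.0, -0.1, -9.0]
wrist_force: [0.4, -0.1, -0.2]
opening: 0.3
```

Call:
jog_arm:
  deltas:
    - [-1,-0.22,-0.24,0,0,0,5]
    - [-1,-0.19,-0.26,0,0,0,5]
    - [-1,-0.17,-0.27,0,0,0,5]
    - [-1,-0.15,-0.29,0,0,0,5]
    - [-1,-0.12,-0.3,0,0,0,5]
    - [-1,-0.09,-0.31,0,0,0,5]

```text
time_s: 4.6
eef_pos: [548.9, -173.7, 77.9]
ee_rot: [180.0, -0.0, 21.3]
wrist_force: [-1.5, 0.4, -0.1]
opening: 1.0
```

Call:
jog_arm:
  deltas:
    - [-1,-0.07,-0.32,0,0,0,5]
    - [-1,-0.04,-0.32,0,0,0,5]
    - [-1,-0.01,-0.33,0,0,0,5]
    - [-1,0.01,-0.32,0,0,0,5]
    - [-1,0.05,-0.32,0,0,0,5]
    - [-1,0.07,-0.31,0,0,0,5]

```text
time_s: 5.1
eef_pos: [549.0, -193.0, 77.9]
ee_rot: [180.0, 0.0, 51.3]
wrist_force: [-0.3, -0.5, -0.6]
opening: 0.4
```

Call:
jog_arm:
  deltas:
    - [-1,0.1,-0.31,0,0,0,5]
    - [-1,0.13,-0.3,0,0,0,5]
    - [-1,0.15,-0.29,0,0,0,5]
    - [-1,0.18,-0.27,0,0,0,5]
    - [-1,0.2,-0.25,0,0,0,5]
    - [-1,0.22,-0.24,0,0,0,5]

```text
time_s: 5.6
eef_pos: [558.9, -209.7, 77.9]
ee_rot: [180.0, 0.0, 81.3]
wrist_force: [-1.1, -0.2, -0.5]
opening: 0.7
```

Call:
jog_arm:
  deltas:
    - [-1,0.24,-0.22,0,0,0,5]
    - [-1,0.26,-0.19,0,0,0,5]
    - [-1,0.27,-0.17,0,0,0,5]
    - [-1,0.29,-0.15,0,0,0,5]
    - [-1,0.3,-0.12,0,0,0,5]
    - [-1,0.31,-0.09,0,0,0,5]

```text
time_s: 6.1
eef_pos: [575.7, -219.1, 77.9]
ee_rot: [-180.0, 0.0, 111.3]
wrist_force: [-0.5, 0.2, 0.5]
opening: 0.3
```

```bash
python3 - <<'E'
from h import *
b=snap('scene','s2');a=snap('top','t2')
cv2.imwrite('pics/z2.png',np.hstack([cv2.resize(a[140:290,270:420,::-1],None,fx=2.6,fy=2.6),cv2.resize(b[130:230,260:360,::-1],None,fx=3.9,fy=3.9)]))
s=bot.get_state(); print(s['eef_pos'],s['joints'],s['wrist_force'])
E
```

```text
[ 575.84570479 -218.99348244   77.80942359] [-2.39829664e+01  9.31756164e+00  8.27235691e+01 -4.48256861e-03
  8.79374694e+01 -4.50617596e+01] [ 0.09837622 -0.10396789 -0.38934078]
```

View pics/z2.png

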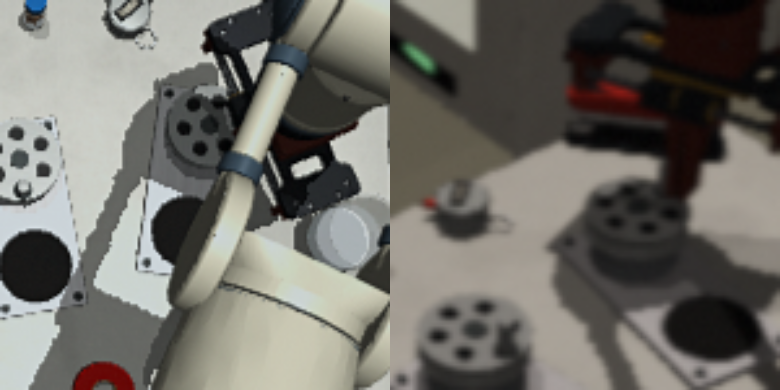

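Pulley 3 followed the finger freely, with under 1.5 N throughout. Moving to pulley 2.

Call:
jog_arm:
  deltas:
    - [-1,-0.5,-0.2,0,0,0,0]
    - [-1,0,0,2,0,0,0]
    - [-1,0,0,2.5,0,0,0]
    - [-1,-0.33,1.55,0.5,0,0,-6.7]
    - [-1,-0.33,1.55,0,0,0,-6.7]
    - [-1,-0.33,1.55,0,0,0,-6.7]
    - [-1,-0.33,1.55,0,0,0,-6.7]
    - [-1,-0.33,1.55,0,0,0,-6.7]
    - [-1,-0.33,1.55,0,0,0,-6.7]
    - [-1,-0.33,1.55,0,0,0,-6.7]

```text
time_s: 7.03
eef_pos: [546.8, -111.5, 127.8]
ee_rot: [180.0, 0.0, 63.6]
wrist_force: [0.5, 0.1, 0.5]
opening: 0.5
```

Call:
jog_arm:
  deltas:
    - [-1,-0.33,1.55,0,0,0,-6.7]
    - [-1,-0.33,1.55,0,0,0,-6.7]
    - [-1,-0.33,1.55,0,0,0,-6.7]
    - [-1,-0.33,1.55,0,0,0,-6.7]
    - [-1,-0.33,1.55,0,0,0,-6.7]
    - [-1,-0.33,1.55,0,0,0,-6.7]
    - [-1,-0.33,1.55,0,0,0,-6.7]
    - [-1,-0.33,1.55,0,0,0,-6.7]
    - [-1,-0.33,1.55,0,0,0,-6.7]
    - [-1,0,0,0,0,0,0]

```text
time_s: 7.87
eef_pos: [517.0, 29.3, 127.9]
ee_rot: [-179.9, -0.0, 3.5]
wrist_force: [-1.0, -0.4, -0.6]
opening: 0.0
```

```bash
python3 - <<'E'
from h import *
b=snap('scene','s3');a=snap('top','t3')
cv2.imwrite('pics/z3.png',np.hstack([cv2.resize(a[140:290,240:390,::-1],None,fx=2.6,fy=2.6),cv2.resize(b[130:280,220:370,::-1],None,fx=2.6,fy=2.6)]))
s=bot.get_state(); print(s['eef_pos'],s['ee_rot'],s['joints'],s['wrist_force'])
E
```

```text
[517.58992178  27.34585519 127.80856066] [ 1.79974287e+02 -2.09142051e-02  4.02211105e+00] [-7.21603612e-01 -7.02577618e+00  9.41593773e+01 -2.39251246e-02
  9.28434296e+01  8.52550984e+01] [ 0.37738918 -0.22868682 -0.5104144 ]
```

View pics/z3.png

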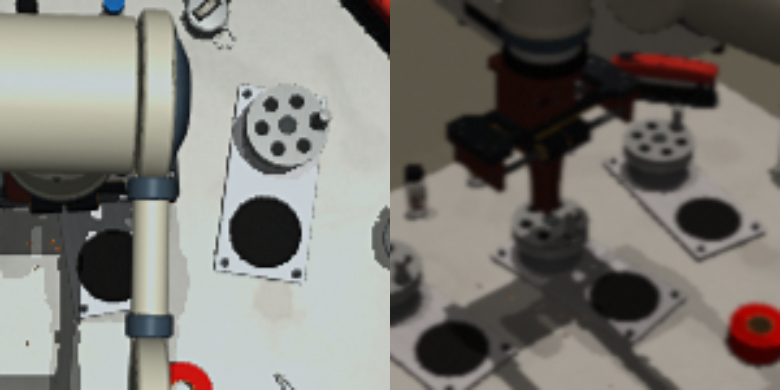

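Peg 3 now points to −y at zoom (320,118), from the −x side before, so it has made about 105°–110°. Descending at pulley 2.

Call:
jog_arm:
  deltas:
    - [-1,0,0,-1.5,0,0,0]
    - [-1,0,0,-1.5,0,0,0]
    - [-1,0,0,-1.5,0,0,0]
    - [-1,0,0,-0.5,0,0,0]
    - [-1,0,0,0,0,0,0]
    - [-1,0.02,-0.27,0,0,0,0]
    - [-1,0.02,-0.27,0,0,0,0]
    - [-1,0.02,-0.27,0,0,0,0]
    - [-1,0.02,-0.27,0,0,0,0]

```text
time_s: 8.72
eef_pos: [519.2, 16.2, 78.7]
ee_rot: [180.0, -0.1, 3.9]
wrist_force: [-0.1, 0.3, -0.3]
opening: 0.4
```

```bash
python3 arc.py "(549.6,-2.7)" "(518.2,16.3)"
```

```text
[[-1, -0.15, -0.28, 0, 0, 0, 5], [-1, -0.13, -0.29, 0, 0, 0, 5], [-1, -0.1, -0.31, 0, 0, 0, 5], [-1, -0.08, -0.31, 0, 0, 0, 5], [-1, -0.05, -0.32, 0, 0, 0, 5], [-1, -0.02, -0.31, 0, 0, 0, 5]]
[[-1, 0.01, -0.32, 0, 0, 0, 5], [-1, 0.03, -0.32, 0, 0, 0, 5], [-1, 0.07, -0.32, 0, 0, 0, 5], [-1, 0.09, -0.3, 0, 0, 0, 5], [-1, 0.11, -0.3, 0, 0, 0, 5], [-1, 0.14, -0.29, 0, 0, 0, 5]]
[[-1, 0.17, -0.27, 0, 0, 0, 5], [-1, 0.19, -0.26, 0, 0, 0, 5], [-1, 0.21, -0.24, 0, 0, 0, 5], [-1, 0.23, -0.22, 0, 0, 0, 5], [-1, 0.25, -0.2, 0, 0, 0, 5], [-1, 0.27, -0.18, 0, 0, 0, 5]]
[[-1, 0.28, -0.15, 0, 0, 0, 5], [-1, 0.29, -0.13, 0, 0, 0, 5], [-1, 0.31, -0.1, 0, 0, 0, 5], [-1, 0.31, -0.08, 0, 0, 0, 5], [-1, 0.32, -0.05, 0, 0, 0, 5], [-1, 0.31, -0.02, 0, 0, 0, 5]]
```

Call:
jog_arm:
  deltas:
    - [-1,-0.15,-0.28,0,0,0,5]
    - [-1,-0.13,-0.29,0,0,0,5]
    - [-1,-0.1,-0.31,0,0,0,5]
    - [-1,-0.08,-0.31,0,0,0,5]
    - [-1,-0.05,-0.32,0,0,0,5]
    - [-1,-0.02,-0.31,0,0,0,5]

```text
time_s: 9.22
eef_pos: [513.2, -0.1, 78.2]
ee_rot: [-179.8, -0.1, 34.2]
wrist_force: [-1.2, 6.8, 2.0]
opening: 0.4
```

Call:
jog_arm:
  deltas:
    - [-1,0.01,-0.32,0,0,0,5]
    - [-1,0.03,-0.32,0,0,0,5]
    - [-1,0.07,-0.32,0,0,0,5]
    - [-1,0.09,-0.3,0,0,0,5]
    - [-1,0.11,-0.3,0,0,0,5]
    - [-1,0.14,-0.29,0,0,0,5]

```text
time_s: 9.72
eef_pos: [516.5, -19.4, 78.2]
ee_rot: [-179.8, -0.0, 64.1]
wrist_force: [-7.9, 2.2, 3.5]
opening: 0.5
```

Call:
jog_arm:
  deltas:
    - [-1,0.17,-0.27,0,0,0,5]
    - [-1,0.19,-0.26,0,0,0,5]
    - [-1,0.21,-0.24,0,0,0,5]
    - [-1,0.23,-0.22,0,0,0,5]
    - [-1,0.25,-0.2,0,0,0,5]
    - [-1,0.27,-0.18,0,0,0,5]

```text
time_s: 10.22
eef_pos: [529.3, -34.9, 78.2]
ee_rot: [-179.7, 0.1, 94.1]
wrist_force: [-9.5, -3.6, 4.8]
opening: 0.5
```

Call:
jog_arm:
  deltas:
    - [-1,0.28,-0.15,0,0,0,5]
    - [-1,0.29,-0.13,0,0,0,5]
    - [-1,0.31,-0.1,0,0,0,5]
    - [-1,0.31,-0.08,0,0,0,5]
    - [-1,0.32,-0.05,0,0,0,5]
    - [-1,0.31,-0.02,0,0,0,5]

```text
time_s: 10.72
eef_pos: [548.2, -41.8, 78.3]
ee_rot: [-179.7, 0.1, 124.0]
wrist_force: [-6.0, -8.7, 3.2]
opening: 0.3
```

Pulley 2 drags at 7–10 N. On to pulley 1.

Call:
jog_arm:
  deltas:
    - [-1,-0.4,-0.3,0,0,0,0]
    - [-1,0,0,2,0,0,0]
    - [-1,0,0,2.5,0,0,0]
    - [-1,0.1,1.5,0.5,0,0,-7]
    - [-1,0.1,1.5,0,0,0,-7]
    - [-1,0.1,1.5,0,0,0,-7]
    - [-1,0.1,1.5,0,0,0,-7]
    - [-1,0.1,1.5,0,0,0,-7]
    - [-1,0.1,1.5,0,0,0,-7]
    - [-1,0.1,1.5,0,0,0,-7]

```text
time_s: 11.55
eef_pos: [552.3, 63.7, 128.1]
ee_rot: [180.0, -0.0, 74.4]
wrist_force: [-0.1, 0.2, -1.0]
opening: 0.6
```

Call:
jog_arm:
  deltas:
    - [-1,0.1,1.5,0,0,0,-7]
    - [-1,0.1,1.5,0,0,0,-7]
    - [-1,0.1,1.5,0,0,0,-7]
    - [-1,0.1,1.5,0,0,0,-7]
    - [-1,0.1,1.5,0,0,0,-7]
    - [-1,0.1,1.5,0,0,0,-7]
    - [-1,0.1,1.5,0,0,0,-7]
    - [-1,0.1,1.5,0,0,0,-7]
    - [-1,0.1,1.6,0,0,0,-7]
    - [-1,0,0,0,0,0,0]

```text
time_s: 12.38
eef_pos: [561.1, 201.2, 127.9]
ee_rot: [-179.9, -0.0, 11.6]
wrist_force: [0.6, 0.1, -0.2]
opening: 0.7
```

```bash
python3 - <<'E'
from h import *
b=snap('scene','s4');a=snap('top','t4')
cv2.imwrite('pics/z4.png',np.hstack([cv2.resize(a[140:290,200:350,::-1],None,fx=2.6,fy=2.6),cv2.resize(b[150:300,170:320,::-1],None,fx=2.6,fy=2.6)]))
s=bot.get_state(); print(s['eef_pos'],s['ee_rot'],s['joints'],s['wrist_force'])
E
```

```text
[561.16571368 198.94025173 127.8023379 ] [ 1.79989988e+02 -9.39666228e-03  1.20998914e+01] [ 1.62522753e+01  4.91112916e+00  8.23687281e+01 -1.06776371e-02
  9.27114957e+01  9.41518788e+01] [-0.03089567 -0.08677325 -0.05391017]
```

View pics/z4.png

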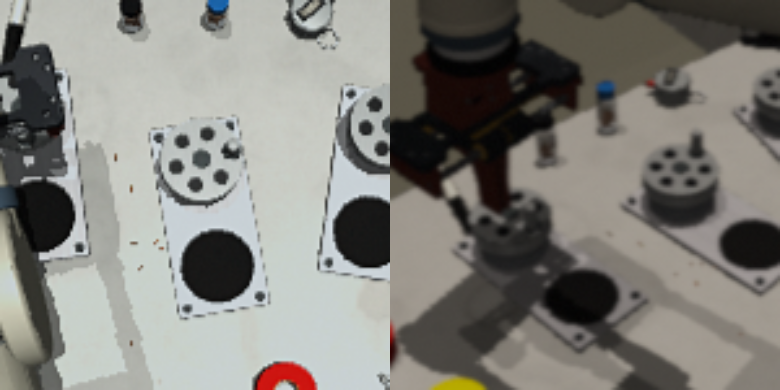

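Peg 2 has turned to the −y side, at zoom (232,150), about 105°. Descending at pulley 1.

Call:
jog_arm:
  deltas:
    - [-1,0,0,-1.5,0,0,0]
    - [-1,0,0,-1.5,0,0,0]
    - [-1,0,0,-1.5,0,0,0]
    - [-1,0,0,-0.5,0,0,0]
    - [-1,0,0,0,0,0,0]
    - [-1,0.05,-0.29,0,0,0,0]
    - [-1,0.05,-0.29,0,0,0,0]
    - [-1,0.05,-0.29,0,0,0,0]
    - [-1,0.05,-0.29,0,0,0,0]
    - [-1,0.05,-0.29,0,0,0,0]

```text
time_s: 13.32
eef_pos: [564.1, 184.1, 78.4]
ee_rot: [-180.0, -0.1, 11.8]
wrist_force: [0.0, -0.4, 0.6]
opening: 0.2
```

```bash
python3 arc.py "(597,170.7)" "(563.6,184.4)"
```

```text
[[-1, -0.11, -0.3, 0, 0, 0, 5], [-1, -0.08, -0.3, 0, 0, 0, 5], [-1, -0.05, -0.31, 0, 0, 0, 5], [-1, -0.03, -0.31, 0, 0, 0, 5], [-1, 0.0, -0.32, 0, 0, 0, 5], [-1, 0.03, -0.31, 0, 0, 0, 5]]
[[-1, 0.06, -0.31, 0, 0, 0, 5], [-1, 0.08, -0.31, 0, 0, 0, 5], [-1, 0.11, -0.29, 0, 0, 0, 5], [-1, 0.13, -0.29, 0, 0, 0, 5], [-1, 0.16, -0.27, 0, 0, 0, 5], [-1, 0.18, -0.26, 0, 0, 0, 5]]
[[-1, 0.21, -0.24, 0, 0, 0, 5], [-1, 0.22, -0.22, 0, 0, 0, 5], [-1, 0.24, -0.2, 0, 0, 0, 5], [-1, 0.26, -0.18, 0, 0, 0, 5], [-1, 0.27, -0.16, 0, 0, 0, 5], [-1, 0.29, -0.13, 0, 0, 0, 5]]
[[-1, 0.3, -0.11, 0, 0, 0, 5], [-1, 0.3, -0.08, 0, 0, 0, 5], [-1, 0.31, -0.05, 0, 0, 0, 5], [-1, 0.31, -0.03, 0, 0, 0, 5], [-1, 0.32, 0.0, 0, 0, 0, 5], [-1, 0.31, 0.03, 0, 0, 0, 5]]
```

Call:
jog_arm:
  deltas:
    - [-1,-0.11,-0.3,0,0,0,5]
    - [-1,-0.08,-0.3,0,0,0,5]
    - [-1,-0.05,-0.31,0,0,0,5]
    - [-1,-0.03,-0.31,0,0,0,5]
    - [-1,0.0,-0.32,0,0,0,5]
    - [-1,0.03,-0.31,0,0,0,5]

```text
time_s: 13.82
eef_pos: [561.3, 165.7, 77.9]
ee_rot: [-180.0, -0.0, 42.1]
wrist_force: [0.2, 0.5, 0.4]
opening: 0.4
```

Call:
jog_arm:
  deltas:
    - [-1,0.06,-0.31,0,0,0,5]
    - [-1,0.08,-0.31,0,0,0,5]
    - [-1,0.11,-0.29,0,0,0,5]
    - [-1,0.13,-0.29,0,0,0,5]
    - [-1,0.16,-0.27,0,0,0,5]
    - [-1,0.18,-0.26,0,0,0,5]

```text
time_s: 14.32
eef_pos: [568.6, 148.3, 77.9]
ee_rot: [180.0, 0.0, 72.1]
wrist_force: [-0.5, -0.4, -0.6]
opening: 0.4
```

Call:
jog_arm:
  deltas:
    - [-1,0.21,-0.24,0,0,0,5]
    - [-1,0.22,-0.22,0,0,0,5]
    - [-1,0.24,-0.2,0,0,0,5]
    - [-1,0.26,-0.18,0,0,0,5]
    - [-1,0.27,-0.16,0,0,0,5]
    - [-1,0.29,-0.13,0,0,0,5]

```text
time_s: 14.82
eef_pos: [583.6, 136.9, 77.9]
ee_rot: [-180.0, 0.0, 102.1]
wrist_force: [-1.0, -0.7, 0.3]
opening: 0.7
```

Call:
jog_arm:
  deltas:
    - [-1,0.3,-0.11,0,0,0,5]
    - [-1,0.3,-0.08,0,0,0,5]
    - [-1,0.31,-0.05,0,0,0,5]
    - [-1,0.31,-0.03,0,0,0,5]
    - [-1,0.32,0.0,0,0,0,5]
    - [-1,0.31,0.03,0,0,0,5]

```text
time_s: 15.32
eef_pos: [602.2, 134.5, 77.9]
ee_rot: [-180.0, 0.0, 132.1]
wrist_force: [0.2, -0.4, 0.3]
opening: 0.8
```

Pulley 1 runs free, so pulley 2 is the binder. Next is the roll.

Call:
jog_arm:
  deltas:
    - [-1,-0.4,-0.35,0,0,0,0]
    - [-1,0,0,2,0,0,0]
    - [-1,0,0,4,0,0,0]
    - [1,-1.48,1.88,0,0,0,4.8]
    - [1,-1.48,1.88,0,0,0,4.8]
    - [1,-1.48,1.88,0,0,0,4.8]
    - [1,-1.48,1.88,0,0,0,4.8]
    - [1,-1.48,1.88,0,0,0,4.8]
    - [1,-1.48,1.88,0,0,0,4.8]
    - [1,-1.48,1.88,0,0,0,4.8]

```text
time_s: 16.15
eef_pos: [493.3, 263.5, 137.9]
ee_rot: [180.0, 0.0, 165.5]
wrist_force: [-0.7, 0.6, -0.5]
opening: 43.6
```

Call:
jog_arm:
  deltas:
    - [1,-1.48,1.88,0,0,0,4.8]
    - [1,-1.48,1.88,0,0,0,4.8]
    - [1,-1.48,1.88,0,0,0,4.8]
    - [1,0,0,0,0,0,0]
    - [1,0,0,0,0,0,0]

```text
time_s: 16.57
eef_pos: [449.3, 319.8, 137.9]
ee_rot: [-180.0, 0.0, 179.8]
wrist_force: [-0.4, -1.8, 0.3]
opening: 76.9
```

```bash
python3 - <<'E'
from h import *
b=snap('scene','s5');a=snap('top','t5')
cv2.imwrite('pics/z5.png',np.hstack([cv2.resize(a[140:290,120:270,::-1],None,fx=2.6,fy=2.6),cv2.resize(b[200:350,130:280,::-1],None,fx=2.6,fy=2.6)]))
s=bot.get_state(); print(s['eef_pos'],s['ee_rot'],s['joints'],s['wrist_force'],s['opening'])
E
```

```text
[450.24618209 318.77838209 137.7438724 ] [-1.79979471e+02  2.74593623e-02  1.79682509e+02] [ 3.17845983e+01 -1.98964310e+00  8.83741134e+01 -3.20462819e-02
  9.36031780e+01 -5.78999236e+01] [-0.91269736  0.0938317   0.19780258] 85.20305540320719
```

View pics/z5.png

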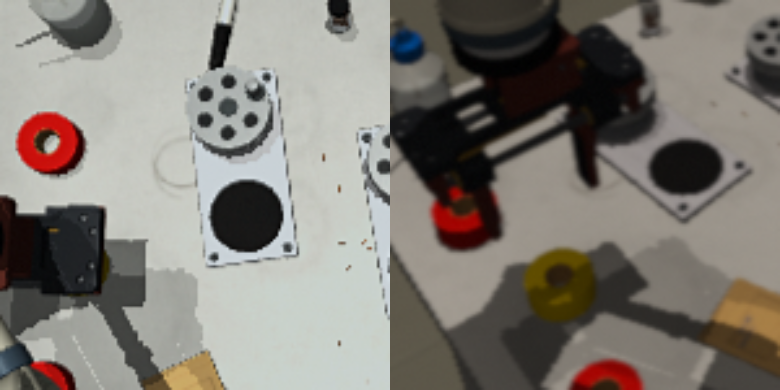

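Peg 1 now sits up-right at zoom (255,88), turned about 115°. The roll lies below the open fingers. Descending and gripping gently.

Call:
jog_arm:
  deltas:
    - [1,0,0,-2,0,0,0]
    - [1,0,0,-2,0,0,0]
    - [1,0,0,-2,0,0,0]
    - [1,0,0,-1.8,0,0,0]
    - [1,0,0,-1.2,0,0,0]
    - [1,0,0,-1.0,0,0,0]
    - [1,0,0,-0.8,0,0,0]
    - [1,0,0,-0.6,0,0,0]
    - [1,0,0,0,0,0,0]
    - [1,0,0,0,0,0,0]

```text
time_s: 17.5
eef_pos: [450.2, 319.5, 24.0]
ee_rot: [180.0, 0.0, 179.8]
wrist_force: [0.0, 0.1, 0.3]
opening: 87.8
```

Call:
jog_arm:
  deltas:
    - [-1,0,0,0,0,0,0]
    - [-1,0,0,0,0,0,0]
    - [-1,0,0,0,0,0,0]
    - [-1,0,0,0,0,0,0]
    - [-1,0,0,0,0,0,0]
    - [-1,0,0,0,0,0,0]
    - [-1,0,0,0,0,0,0]
    - [-1,0,0,0,0,0,0]
  grip_force: 8

```text
time_s: 18.17
eef_pos: [450.1, 319.5, 24.0]
ee_rot: [180.0, 0.0, 179.8]
wrist_force: [-0.5, -0.0, 2.8]
opening: 57.6
```

Call:
jog_arm:
  deltas:
    - [-1,0,0,0.5,0,0,0]
    - [-1,0,0,1.5,0,0,0]
    - [-1,0,0,2.5,0,0,0]
    - [-1,0,0,2.5,0,0,0]
    - [-1,0,0,2,0,0,0]
    - [-1,0,0,1,0,0,0]
    - [-1,0,0,0,0,0,0]

```text
time_s: 18.75
eef_pos: [451.0, 320.2, 126.7]
ee_rot: [179.8, 0.2, 179.8]
wrist_force: [-0.6, 0.8, -0.3]
opening: 57.4
```

```bash
python3 - <<'E'
from h import *
b=snap('scene','s6')
cv2.imwrite('pics/z6.png',cv2.resize(b[200:350,130:280,::-1],None,fx=3.6,fy=3.6))
s=bot.get_state(); print(s['eef_pos'],s['wrist_force'],s['opening'])
E
```

```text
[450.38297748 319.77675283 124.49582459] [-0.33566379 -0.40289856 -0.68814464] 57.40249969788761
```

View pics/z6.png

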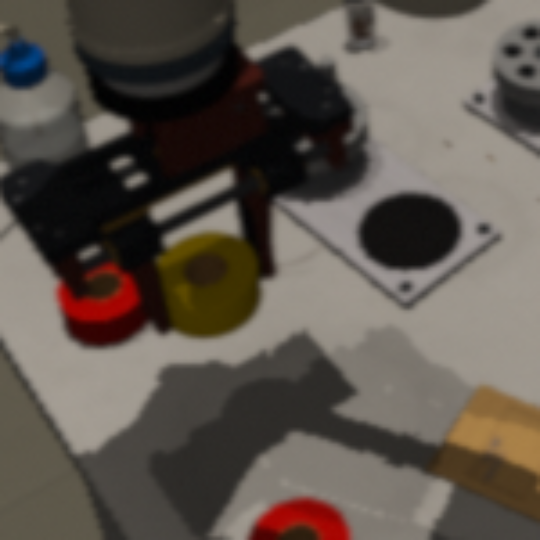

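The yellow roll is held level between the fingers, at zoom (208,285). Carrying it to stand 2.

Call:
jog_arm:
  deltas:
    - [-1,0.01,-1.2,0,0,0,0.7]
    - [-1,0.01,-2.4,0,0,0,0.7]
    - [-1,0.01,-2.6,0,0,0,0.7]
    - [-1,0.01,-2.6,0,0,0,0.7]
    - [-1,0.01,-2.6,0,0,0,0.7]
    - [-1,0.01,-2.6,0,0,0,0.7]
    - [-1,0.01,-2.6,0,0,0,0.7]
    - [-1,0.01,-2.6,0,0,0,0.7]
    - [-1,0.01,-2.6,0,0,0,0.7]
    - [-1,0.01,-2.6,0,0,0,0.7]

```text
time_s: 19.63
eef_pos: [449.8, 74.2, 121.2]
ee_rot: [180.0, -0.2, -173.1]
wrist_force: [0.2, -0.5, 0.4]
opening: 57.7
```

Call:
jog_arm:
  deltas:
    - [-1,0,-2.6,0,0,0,0.7]
    - [-1,0,-2.6,0,0,0,0.7]
    - [-1,0,-2.6,0,0,0,0.7]
    - [-1,0,-1.6,0,0,0,0.7]
    - [-1,0,0,-1.5,0,0,0]
    - [-1,0,0,-1.5,0,0,0]
    - [-1,0,0,-1.5,0,0,0]
    - [-1,0,0,-1.5,0,0,0]
    - [-1,0,0,-0.5,0,0,0]
    - [-1,0,0,0,0,0,0]

```text
time_s: 20.47
eef_pos: [449.0, -18.3, 55.4]
ee_rot: [179.9, -0.3, -170.4]
wrist_force: [0.2, -0.4, -1.3]
opening: 57.5
```

Call:
jog_arm:
  deltas:
    - [-1,0,0,0,0,0,0]
    - [-1,0,0,0,0,0,0]
    - [-1,0,0,0,0,0,0]

```text
time_s: 20.72
eef_pos: [451.4, -18.5, 59.6]
ee_rot: [-180.0, 0.1, -170.3]
wrist_force: [0.6, -0.3, -0.9]
opening: 57.6
```

```bash
python3 - <<'E'
from h import *
b=snap('scene','s7');a=snap('top','t7')
cv2.imwrite('pics/z7.png',np.hstack([cv2.resize(a[160:310,210:360,::-1],None,fx=2.6,fy=2.6),cv2.resize(b[170:320,220:370,::-1],None,fx=2.6,fy=2.6)]))
s=bot.get_state(); print(s['time_s'],s['eef_pos'],s['ee_rot'],s['wrist_force'],s['opening'])
p=s['eef_pos']; print(proj('scene',p-[0,0,11-13]))
from scipy import ndimage as N
for cam,im in(('scene',b),('top',a)):
    im=im.astype(int); m=(im[:,:,0]>70)&(im[:,:,1]>60)&(im[:,:,2]<40)
    l,n=N.label(m)
    for k in range(1,n+1):
        ys,xs=np.nonzero(l==k)
        if len(xs)>40: print(cam,len(xs),xs.min(),xs.max(),ys.min(),ys.max(),(xs.mean(),ys.mean()),ray(cam,(xs.mean(),ys.mean()),p[2]-11))
E
```

```text
20.8167 [451.42015064 -18.54131787  59.51865331] [-1.79974688e+02  8.35491096e-02 -1.70348534e+02] [ 0.39670825 -0.28121309 -0.64783037] 57.52555931324992
[310.93674363 228.75016399]
```

View pics/z7.png

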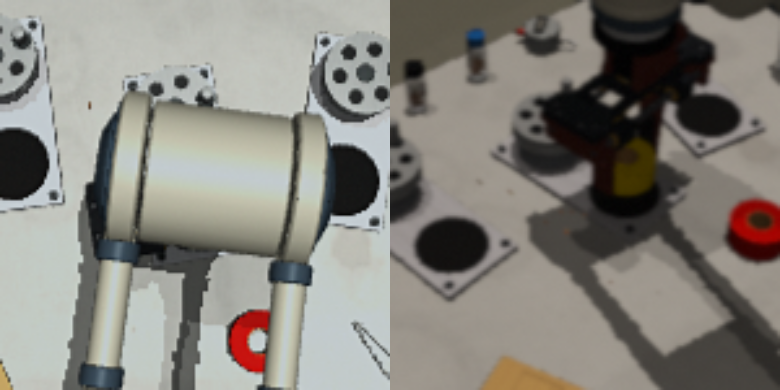

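Call:
jog_arm:
  deltas:
    - [-1,0,0,-0.8,0,0,0]
    - [-1,0,0,-0.7,0,0,0]
    - [-1,0,0,-0.5,0,0,0]
    - [-1,0,0,-0.3,0,0,0]
    - [-1,0,0,-0.15,0,0,0]
    - [-1,0,0,0,0,0,0]
    - [-1,0,0,0,0,0,0]
    - [-1,0,0,0,0,0,0]

```text
time_s: 21.48
eef_pos: [451.0, -18.5, 34.0]
ee_rot: [-180.0, 0.0, -170.4]
wrist_force: [-0.5, 0.4, 0.4]
opening: 57.6
```

Call:
jog_arm:
  deltas:
    - [-0.2,0,0,-0.05,0,0,0]
    - [0.45,0,0,0,0,0,0]
    - [0.6,0,0,0,0,0,0]
    - [0.75,0,0,0,0,0,0]
    - [0.8,0,0,0,0,0,0]
    - [0.8,0,0,0,0,0,0]
    - [0.8,0,0,0,0,0,0]

```text
time_s: 22.07
eef_pos: [450.9, -18.5, 33.6]
ee_rot: [-180.0, -0.0, -170.4]
wrist_force: [-0.0, -0.8, 0.2]
opening: 79.1
```

Call:
jog_arm:
  deltas:
    - [0.8,0,0,0.5,0,0,0]
    - [0.8,0,0,1,0,0,0]
    - [0.8,0,0,2,0,0,0]
    - [0.8,0,0,3,0,0,0]
    - [0.8,0,0,3,0,0,0]
    - [0.8,0,0,3,0,0,0]
    - [0.8,0,0,2.5,0,0,0]
    - [0.8,0,-2,0,0,0,0]
    - [0.8,0,-3,0,0,0,0]
    - [0.8,0,-3,0,0,0,0]

```text
time_s: 22.9
eef_pos: [451.3, -99.0, 185.8]
ee_rot: [-179.9, 0.2, -170.2]
wrist_force: [0.1, -0.3, -0.1]
opening: 79.1
```

Call:
jog_arm:
  deltas:
    - [0.8,0,-3,0,0,0,0]
    - [0.8,0,-3,0,0,0,0]
    - [0.8,0,-3,0,0,0,0]
    - [0.8,0,-3,0,0,0,0]
    - [0.8,0,-3,0,0,0,0]
    - [0.8,0,-3,0,0,0,0]
    - [0.8,0,0,0,0,0,0]
    - [0.8,0,0,0,0,0,0]

```text
time_s: 23.57
eef_pos: [450.6, -279.5, 184.2]
ee_rot: [180.0, 0.0, -170.5]
wrist_force: [0.1, 0.4, 0.5]
opening: 79.3
```

```bash
python3 - <<'E'
from h import *
b=snap('scene','s8');a=snap('top','t8')
cv2.imwrite('pics/z8.png',np.hstack([cv2.resize(a[160:310,210:360,::-1],None,fx=2.6,fy=2.6),cv2.resize(b[170:320,220:370,::-1],None,fx=2.6,fy=2.6)]))
from scipy import ndimage as N
for cam,im in(('scene',b),('top',a)):
    im=im.astype(int); m=(im[:,:,0]>70)&(im[:,:,1]>60)&(im[:,:,2]<50)
    l,n=N.label(m)
    for k in range(1,n+1):
        ys,xs=np.nonzero(l==k)
        if len(xs)>40: print(cam,len(xs),xs.min(),xs.max(),ys.min(),ys.max(),ray(cam,((xs.min()+xs.max())/2,(ys.min()+ys.max())/2),25))
s=bot.get_state();print(s['time_s'],s['eef_pos'],s['wrist_force'])
E
```

```text
scene 273 299 321 230 246 [455.21664512 -20.80298885  25.        ]
top 389 271 294 231 254 [449.88405225 -19.00474517  25.        ]
23.6667 [ 451.02940742 -277.94105842  184.26868184] [ 0.87202997 -0.6215813   0.18044955]
```

View pics/z8.png

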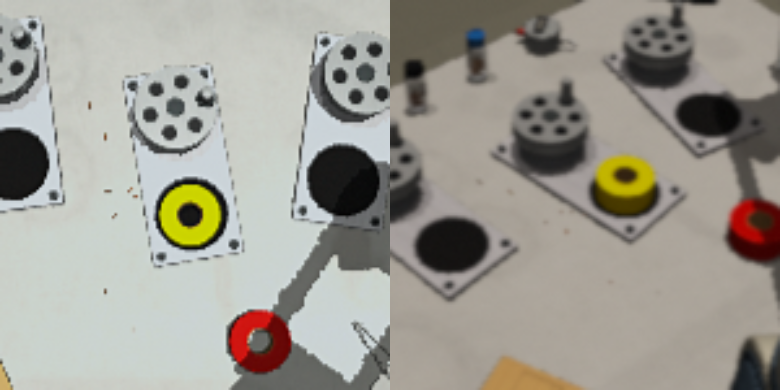

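View pics/t8.png

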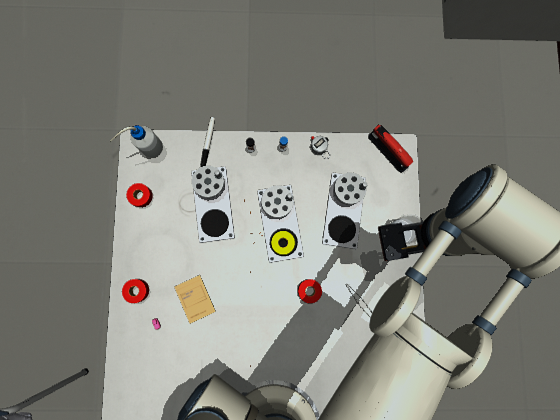

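The roll sits centred, with an even black ring around it at zoom (190,215), and the bystanders stand where they were. One numeric check of the peg angles before handing in.

```bash
python3 - <<'E'
from h import *
a=cv2.imread('pics/t8.png'); cv2.imwrite('pics/z9.png',cv2.resize(a[160:220,185:375],None,fx=4.2,fy=4.2,interpolation=cv2.INTER_CUBIC))
for i,ax,st in((1,(597,170.7),8.2),(2,(549.6,-2.7),9.4),(3,(585,-183),-8.3)):
  for w in(90,100,110,120):
    t=np.radians(180+st+w); print(i,w,proj('top',(ax[0]+30*np.cos(t),ax[1]+30*np.sin(t),80)).round(1)*1,((proj('top',(ax[0]+30*np.cos(t),ax[1]+30*np.sin(t),80))-[185,160])*4.2).round())
E
```

```text
1 90 [217.2 177.4] [135.  73.]
1 100 [216.8 175.3] [134.  64.]
1 110 [216.  173.4] [130.  56.]
1 120 [214.9 171.6] [125.  49.]
2 90 [289.2 197.5] [438. 157.]
2 100 [288.7 195.4] [436. 149.]
2 110 [287.8 193.4] [432. 140.]
2 120 [286.6 191.7] [427. 133.]
3 90 [363.8 187.8] [751. 117.]
3 100 [363.9 185.6] [751. 108.]
3 110 [363.6 183.5] [750.  99.]
3 120 [363.  181.5] [747.  90.]
```

View pics/z9.png

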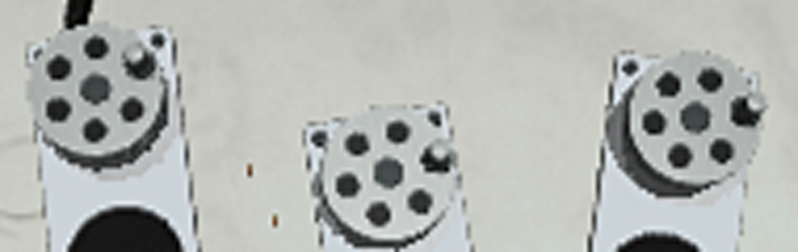

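Peg tops are at zoom (137,50), (438,147) and (757,100), so the pulleys now stand at about 118°, 102° and 110°. All three have turned well over a quarter turn.

```bash
python3 - <<'E'
from h import *
print(bot.sign_off())
E
```

```text
the job is handed in; nothing more can be done
None
```

The middle pulley (unit 2) is the one that binds, and the yellow label roll now lies flat in the middle of its rest pad. I handed the job in at about 24 s of the 72 s allowed.

- **Pulley check:** I pushed all three round by their pegs with the closed fingers before touching the roll. Forces were read only at the end of each short push, not continuously.

| Pulley | Turned by | Drag at the peg |
|---|---|---|
| Right (3) | about 110° | at most about 1.5 N (free) |
| Middle (2) | at least about 100° | about 7–10 N sideways, about 11 N in all (binds) |
| Left (1) | about 110° | about 1 N (free) |

- **Roll placement:** In the last top picture the roll's centre is at about (450, −19) and the pad's at (451, −19), with an even black ring showing round it. The scene camera's rougher estimate was about 4–5 mm off, (455, −21), as it had been for the same roll earlier; I trusted the top view.
- **Everything else:** The vial and tally counter showed unmoved. The arm partly covered the beaker in the last picture, but nothing came near it and no contact was felt. The gripper was raised and clear of everything at hand-in.
- **Calibration:** The two cameras disagreed by about 4–5 mm in y, so I used the average. The pushes and the placing worked with that.

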